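# Make up two art-class kits

## Robot

A 7-joint arm with a two-finger parallel gripper is mounted at the origin on the work surface. World frame = base frame: x ahead of the robot, y to its left, z up, the work surface at z = 0. Lengths are in m, angles in rad, forces in N, time in s.
With the tool pointing down it reaches from about 0.4 to 0.85 m from the base axis. Payload 10.4 kg.
Tool frame: the origin (TCP) lies on the centre line of the jaws, within the pads' length; the fingertips stand 11 mm ahead of it and the grasp point (between the pads) lies 8 mm behind it; z points along the fingers, y is the line along which they close (so a half turn about z gives the same grasp; the last joint's range is limited). The gripper opens to 87 mm and grips with 3 to 60 N. Pads are 19 mm wide; open, the fingers measure 117 mm over their backs; the gripper's body (75 mm by 190 mm) begins 51 mm behind the grasp point.
Start: joints at [-1.338, 0.332, -0.065, 1.46, 0.022, 1.35, -0.088], TCP at [0.158, 0.605, 0.234] pointing down, gripper open.
Joint ranges: [-2.6, 2.6], [-0.5, 2.12], [-1.47, 1.34], [0.16, 2.42], [-1.27, 4.41], [0.06, 2.06], [-2.6, 2.6]. Speed limits (rad/s): [2.22, 2.22, 2.79, 2.79, 3.14, 3.14, 3.14].

## Interface

Orientations are given as a unit quaternion [x, y, z, w].
In Python, from bench import r gives the robot as it stands.
- The arm moves only by the shell command python3 -m pendant 'ROWS' [OPENING] [FORCE]. ROWS is JSON, a list of rows, each a list of 4 numbers: the shift along the tool's x, y, z in m, then the turn about the tool's z in rad. A call has 1 to 8 rows; each row shifts and turns the commanded pose from where the row before left it, along the tool's axes as they then stand; what a row does not reach is not made up. A row lasts 1/12 s, in which the tool goes at most 41.7 mm and 7.16 degrees, less where a joint would pass 70% of its speed; a pose out of reach is approached as far as the arm can. A call with a gripper value outside its range is refused whole. OPENING is the opening, from 0 (shut) to 1 (fully open), set as the call begins (- or left out, the last holds). The fingers move at their own pace and stop on an object; FORCE is the grip in N (left out, the last holds). Time passes only in rows, so rows that do not move let the fingers close. It gives the time, the measured TCP pose, the force, the opening and the grip force at its end, in the units of the state.
- r.read_state(): the state, without advancing time (a new reading comes with each control period).
- r.camera(name): name is "scene" or "top"; returns a dict with "img" (420x560x3 uint8, red, green, blue), "camera_matrix" (3x3 intrinsics, pixels), "xyz" and "attitude" of the camera in the world. Camera axes: x right, y down, z forward; pixel columns grow to the right and rows downward; lengths in m; the calibration is good to about 2 mm. A picture is of the moment at which its call begins. There is no depth.
- r.close_job(): hands the job in; it is judged then, once.
Trained networks look in the newest picture that a camera, given by its name, has taken for a name from the list of things; names that differ only in an ending like _2 or _b are one class to them, and where a whole thing is asked for, a point or a joint stands for the part that bears it (a point fixed in the world has none). Each returns a list of dicts, best first, with "score" (0 to 1); they miss things now and then, are a little off and sometimes report something else, mostly with a low value. They report only what shows in the picture. A call takes as long as a camera call. They do not tell look-alikes from the thing itself.
- r.outline_of(thing, camera): "mask" (420x560 bool, what is visible of it) and "bbox" ([centre column, centre row, width, height] in pixels, round what is visible of it).
The state is a dict: "time": time; "joint_positions": joint angles; "joint_vel": joint speeds; "joint_torque": joint torques, N m; "ee_pos": TCP position; "eef_rot": TCP orientation; "ft_force": force on the tool from outside, world axes, zero at the start; "torque": the same for the moment, N m; "width": finger opening in m; "grip_force": force on a finger pad.
Only numpy, scipy, OpenCV 4.12 (cv2) and the standard library are available. Lean on these libraries where they do the work, as an engineer would, in place of code of your own. Each camera call takes 0.05 s, during which the arm holds its last target. There are 200 camera calls.

## Task

Make up the two art kits from the stock on the table, one thing to a compartment. The three-compartment tray gets the large paint pot in its middle compartment and the glue stick and the eraser in its two end compartments (either way round); the two-compartment tray gets the small paint pot and the sharpener, either way round. Everything stands upright or lies flat on its compartment's floor; leave the tape roll and the pencil mug where they are.

Things in the scene. Friction and masses are not known exactly. Their poses are not given: they have to be found in the camera images.
- tray_three: Plain plywood kit tray, fixed to the table, with three equal open compartments in a row along its y axis. Outside 226 mm (y) by 88 mm (x), 20 mm high. Walls and partitions 4 mm thick, floor 4 mm thick, so each compartment is 70 mm (y) by 80 mm (x) and 16 mm deep; the compartment centres lie at x = 0, y = -74, 0 and +74 mm, their floor at z = 4 mm. Origin at the centre of its underside, z up. It may be turned by up to about 0.2 rad.
- tray_two: Plain plywood kit tray, fixed to the table, with two equal open compartments in a row along its y axis. Outside 152 mm (y) by 88 mm (x), 20 mm high. Walls and partitions 4 mm thick, floor 4 mm thick, so each compartment is 70 mm (y) by 80 mm (x) and 16 mm deep; the compartment centres lie at x = 0, y = -37 and +37 mm, their floor at z = 4 mm. Origin at the centre of its underside, z up. It may be turned by up to about 0.2 rad.
- large_pot: The larger of two closed round paint pots, white plastic with a grey-rimmed, white-topped lid flush with its side: plain cylinder 52 mm in diameter, 55 mm high, about 130 g, standing upright. Origin at the centre of its underside, z up. 
- small_pot: The smaller of two closed round paint pots, white plastic with a grey-rimmed, white-topped lid flush with its side: plain cylinder 40 mm in diameter, 40 mm high, about 60 g, standing upright. Origin at the centre of its underside, z up. 
- glue_stick: Glue stick standing upright with its black cap on top: slim white cylinder 26 mm in diameter, 76 mm high, about 40 g. Origin at the centre of its underside, z up. 
- eraser: White eraser in a brown card sleeve, a flat block 48 mm (x) by 22 mm (y) by 13 mm high, about 25 g, lying flat at any yaw. Origin at the centre of its underside, z up. 
- sharpener: Grey plastic two-hole pencil sharpener with small steel blades on top, a block 40 mm (x) by 26 mm (y) by 18 mm high, about 30 g, lying flat at any yaw, blades up. Origin at the centre of its underside, z up. 
- tape_roll: Bystander among the stock: brown roll of paper tape lying flat, a ring of 80 mm outer and 60 mm inner diameter, 24 mm high. Leave alone. Origin at the centre of its underside, z up. 
- pencil_mug: Bystander: white ceramic pencil mug 76 mm in diameter, 95 mm high, with pencils standing out to 165 mm. Leave alone. Origin at the centre of its underside, z up. 
Not all that is in view belongs to the job. Leave any turquoise look-alike of the small_pot alone. Leave any pink look-alike of the eraser alone.

How it is judged:
By the outcome, as a careful person would: the job done as asked, in the order asked, and still so for the second after the job is handed in, with the robot touching nothing.
It also fails if it takes over 112 s, if anything falls off the work surface, if the arm or the gripper's body presses on something with over 40 N, if the wrist force passes 120 N, or if a joint passes its speed limit or range.

## Working session

There is one attempt and no reset: what is moved stays moved. The work goes in short steps, Python scripts to look and compute and a shell command to move; the robot and the scene stay as the last step left them, time stands still between calls to the robot, and variables do not carry over. Pictures are saved under pics/ and viewed, at most 14 in all, crops included, and the job is handed in when it is done.

```bash
mkdir -p pics; cat > h.py <<'E'
import numpy as np, cv2
from bench import r
from scipy.spatial.transform import Rotation as R
def ray(c,uv,z):
    K=np.array(c["camera_matrix"]);a=np.array(c["attitude"])
    M=R.from_quat(a).as_matrix() if a.size==4 else a
    d=M@np.linalg.solve(K,[uv[0],uv[1],1.]);p=np.array(c["xyz"])
    return p+d*(z-p[2])/d[2]
def foot(c,mask,z):
    cs,_=cv2.findContours(mask.astype(np.uint8),cv2.RETR_EXTERNAL,cv2.CHAIN_APPROX_NONE)
    k=max(cs,key=cv2.contourArea)[:,0,:]
    P=np.array([ray(c,p,z)[:2] for p in k])*1000
    return cv2.minAreaRect(P.astype(np.float32))
E
python3 - <<'E'
from h import *
for n in ["top","scene"]:
    c=r.camera(n);cv2.imwrite(f"pics/{n}0.png",c["img"][:,:,::-1]);print(n,np.round(c["xyz"],3),np.round(c["attitude"],3))
    for t,z in dict(tray_three=.02,tray_two=.02,large_pot=.055,small_pot=.04,glue_stick=.076,eraser=.013,sharpener=.018,tape_roll=.024,pencil_mug=.095).items():
        for o in r.outline_of(t,n):
            b=o["bbox"];f=foot(c,o["mask"],z)
            print(t,round(o["score"],2),np.round(b),np.round(ray(c,b[:2],z)*1000),"rect",np.round(f[0]),np.round(f[1]),round(f[2],1))
s=r.read_state();print(s["time"],s["ee_pos"],s["eef_rot"],s["width"])
print(R.from_quat(s["eef_rot"]).as_matrix().round(3))
E
```

```text
top [ 0.407 -0.039  0.938] [ 0.716 -0.697  0.032 -0.034]
tray_three 0.85 [195. 206. 102.  51.] [495. 173.  20.] rect [495. 169.] [231.  92.] 83.4
tray_two 0.73 [336. 149.  66.  42.] [ 642. -162.   20.] rect [ 641. -156.] [ 95. 154.] 11.4
large_pot 0.63 [296. 212.  25.  19.] [483. -66.  55.] rect [482. -68.] [51. 48.] 1.5
small_pot 0.67 [416. 283.  23.  21.] [ 329. -347.   40.] rect [ 329. -345.] [48. 41.] 89.8
small_pot 0.64 [413. 246.  24.  17.] [ 414. -341.   40.] rect [ 417. -334.] [39. 49.] 1.5
eraser 0.69 [106. 200.  15.  23.] [504. 391.  13.] rect [509. 394.] [26. 48.] 75.5
eraser 0.65 [117. 166.  22.  14.] [589. 369.  13.] rect [589. 369.] [29. 50.] 39.5
sharpener 0.66 [351. 221.  17.  19.] [ 470. -200.   18.] rect [ 472. -194.] [23. 40.] 32.2
tape_roll 0.94 [181. 142.  34.  34.] [650. 213.  24.] rect [651. 214.] [80. 77.] 64.8
tape_roll 0.68 [118. 167.  22.  16.] [584. 363.  24.] rect [588. 364.] [27. 47.] 39.6
pencil_mug 0.96 [484. 166.  63.  46.] [ 594. -480.   95.] rect [ 597. -479.] [ 74. 155.] 20.8
scene [ 1.27  -0.382  0.798] [ 0.765  0.498 -0.218 -0.344]
tray_three 0.7
[... 545 characters left out ...]
.  13.  13.] [526. 392.  13.] rect [520. 393.] [35. 66.] 69.9
eraser 0.43 [417. 209.   6.   9.] [607. 361.  13.] rect [603. 367.] [17. 48.] 36.3
sharpener 0.49 [223. 235.  21.  15.] [ 490. -202.   18.] rect [ 486. -196.] [39. 50.] 31.2
tape_roll 0.61 [386. 232.  31.  25.] [661. 210.  24.] rect [666. 208.] [77. 99.] 44.3
pencil_mug 0.76 [117. 284.  44.  64.] [ 617. -477.   95.] rect [ 610. -479.] [204.  74.] 10.4
pencil_mug 0.21 [387. 234.  26.  26.] [724. 153.  95.] rect [723. 155.] [71. 85.] 44.2
1.0 [0.15810858 0.60469377 0.23357276] [ 1.27555212e-01  9.91831470e-01  5.26174418e-05 -1.52519513e-05] 0.08721733712317858
[[-0.967  0.253 -0.   ]
 [ 0.253  0.967  0.   ]
 [ 0.     0.    -1.   ]]
```

View pics/top0.png

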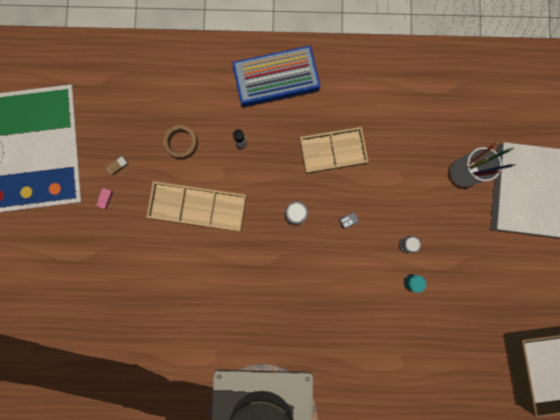

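View pics/scene0.png

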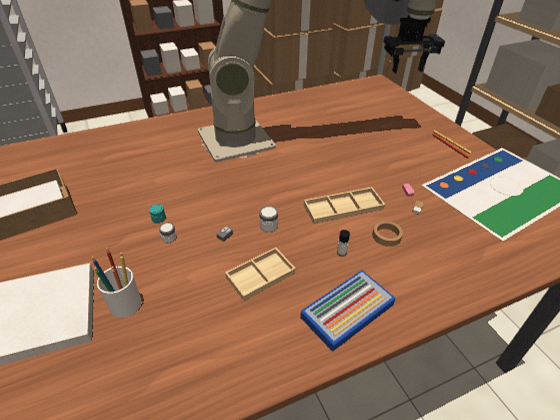

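The top view shows the brown/white eraser at (117,166) with the pink one at (104,198). The white small pot is at (412,244) and the turquoise one at (417,284). The glue stick is at (239,137), the large pot at (296,213) and the sharpener at (348,220). The trays are at (196,206) and (335,150). The scene view agrees, and the networks missed only the glue stick, and only from the top. I'll zoom in once and work out the first approach, to the eraser.

```bash
cat >> h.py <<'E'
def go(x,y,z,ydeg=None):
    """shift (mm, tool axes after turn / before turn) and turn to reach a TCP with the tool's y line at ydeg"""
    s=r.read_state();M=R.from_quat(s["eef_rot"]).as_matrix();p=np.array(s["ee_pos"])*1000
    a=np.degrees(np.arctan2(M[1,1],M[0,1]));t=0
    if ydeg is not None: t=-((ydeg-a+90)%180-90)
    d=np.array([x,y,z])-p;T=R.from_euler("z",t,degrees=True).as_matrix()
    print("t",round(s["time"],2),"p",p.round(1),"yline",round(a,1),"| turn rad",round(np.radians(t),3),"| before",(M.T@d).round(),"after",((M@T).T@d).round(),"q7",round(s["joint_positions"][6],2),"w",round(s["width"]*1000,1),"grip",round(s["grip_force"],1),"F",np.round(s["ft_force"],1))
E
python3 - <<'E'
from h import *
c=r.camera("top");im=c["img"][:,:,::-1]
f=lambda u,v:cv2.resize(im[v-20:v+20,u-20:u+20],(240,240),interpolation=cv2.INTER_CUBIC)
cv2.imwrite("pics/m.png",np.vstack([np.hstack([f(239,137),f(296,212),f(348,220)]),np.hstack([f(412,244),f(117,166),f(104,198)])]))
for uv,z in [((238.5,133),.076),((296,212),.055),((412,244),.04)]: print(ray(c,uv,z)*1000)
go(590,372,120,39.5)
E
```

```text
[659.68053497  69.157617    76.        ]
[483.78126581 -67.03012483  55.        ]
[ 417.74070754 -337.76109995   40.        ]
t 1.05 p [158.1 604.7 233.6] yline 75.3 | turn rad 0.626 | before [-477. -116.  114.] after [-454.  185.  114.] q7 -0.09 w 87.0 grip 0.0 F [0.7 0.9 0.3]
```

View pics/m.png

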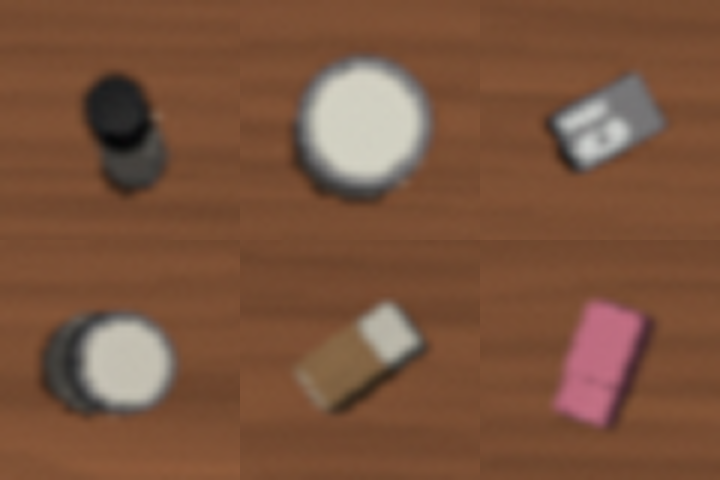

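The crops confirm each object. I'll turn while descending, then travel to the eraser.

```bash
python3 -m pendant '[[0,0,0.019,0.111],[0,0,0.019,0.111],[0,0,0.019,0.111],[0,0,0.019,0.111],[0,0,0.019,0.111],[0,0,0.019,0.111]]' 1; python3 -m pendant '[[-0.035,0.016,0,0],[-0.035,0.016,0,0],[-0.035,0.016,0,0],[-0.035,0.016,0,0],[-0.035,0.016,0,0],[-0.035,0.016,0,0],[-0.035,0.016,0,0],[-0.035,0.016,0,0]]'; python3 -m pendant '[[-0.035,0.016,0,0],[-0.035,0.016,0,0],[-0.035,0.016,0,0],[-0.035,0.016,0,0],[-0.026,0.013,0,0],[0,0,0,0]]'; python3 -c "
from h import *
go(590,372,14,37)"
```

```text
time: 1.55
ee_pos: [0.1582, 0.6047, 0.1188]
eef_rot: [0.447, 0.894, 0.0, -0.0]
ft_force: [-0.6, 1.2, -0.2]
width: 0.0872
grip_force: 0.0
time: 2.22
ee_pos: [0.4309, 0.4579, 0.1198]
eef_rot: [0.445, 0.896, 0.0, 0.0]
ft_force: [0.2, 0.9, 0.9]
width: 0.0873
grip_force: 0.0
time: 2.72
ee_pos: [0.5971, 0.3667, 0.1194]
eef_rot: [0.448, 0.894, -0.001, 0.002]
ft_force: [-1.3, -0.7, 0.9]
width: 0.0874
grip_force: 0.0
t 2.72 p [597.1 366.7 119.4] yline 36.7 | turn rad -0.005 | before [  9.  -3. 105.] after [  9.  -3. 105.] q7 0.1 w 87.4 grip 0.0 F [-1.3 -0.7  0.9]
```

```bash
python3 -m pendant '[[0.009,-0.003,0.03,0],[0,0,0.035,0],[0,0,0.025,0],[0,0,0.015,0],[0,0,0,0]]'; python3 -m pendant '[[0,0,0,0],[0,0,0,0],[0,0,0,0],[0,0,0,0],[0,0,0,0],[0,0,0,0],[0,0,0,0]]' 0 15; python3 -m pendant '[[0,0,-0.03,0],[0,0,-0.036,0],[0,0,0,0]]';  python3 -c "
from h import *
c=r.camera('scene');cv2.imwrite('pics/e1.png',cv2.resize(c['img'][130:280,280:480,::-1],(800,600)))
# tray_three: yaw -6.6, centre (497,171)
for yaw,cx,cy,ys in [(-6.6,497,171,(-74,0,74)),(11.4,643,-157,(-37,37))]:
  for k in ys: print(k,cx-np.sin(np.radians(yaw))*k,cy+np.cos(np.radians(yaw))*k)
go(505.5,244.5,80,-6.6)"
```

```text
time: 3.13
ee_pos: [0.5824, 0.3784, 0.0134]
eef_rot: [0.445, 0.896, -0.001, -0.001]
ft_force: [0.4, 0.4, 0.0]
width: 0.0873
grip_force: 0.0
time: 3.72
ee_pos: [0.5832, 0.3787, 0.0147]
eef_rot: [0.445, 0.896, 0.0, 0.0]
ft_force: [0.6, -0.0, 0.2]
width: 0.048
grip_force: 0.0
time: 3.97
ee_pos: [0.5864, 0.3805, 0.0881]
eef_rot: [0.445, 0.896, 0.004, 0.002]
ft_force: [2.2, -0.1, 0.6]
width: 0.0285
grip_force: 0.0
-74 488.49465086352785 97.49041534557067
0 497.0 171.0
74 505.50534913647215 244.50958465442932
-37 650.3133215940277 -193.27003346100372
37 635.6866784059723 -120.7299665389963
t 4.02 p [585.6 380.   85.2] yline 37.2 | turn rad 0.764 | before [ -60. -146.    4.] after [-144.  -64.    4.] q7 0.09 w 24.1 grip 0.0 F [ 0.7 -0.  -0.3]
```

View pics/e1.png

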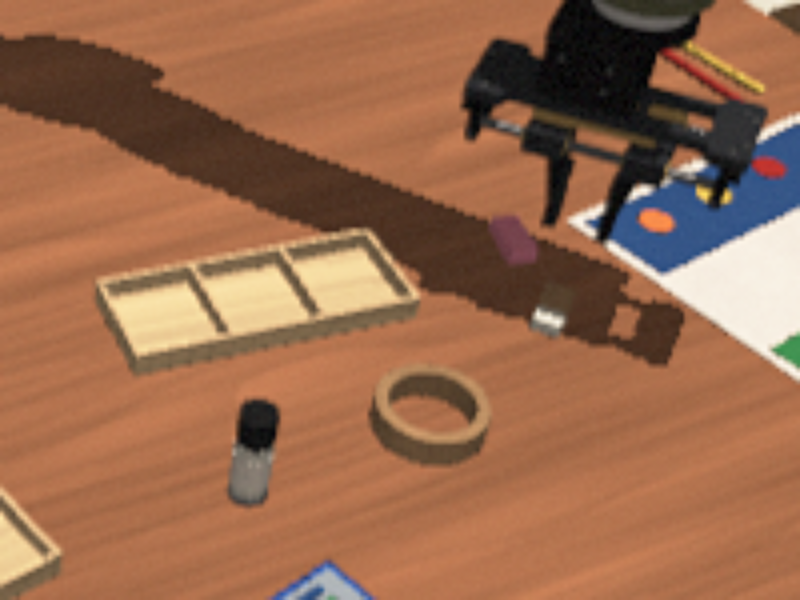

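The fingers close at about 67 mm/s, so I lifted before they had gripped. The eraser is untouched at (548,310) in the crop. I'll repeat with a narrower opening.

```bash
python3 -m pendant '[[0,0,0,0],[0,0,0,0],[0,0,0,0],[0,0,0,0]]' 0.6; python3 -c "
from h import *
go(590,372,14,37)"
```

```text
time: 4.35
ee_pos: [0.5826, 0.3783, 0.0793]
eef_rot: [0.445, 0.896, -0.001, -0.0]
ft_force: [-0.3, 0.1, -0.6]
width: 0.0432
grip_force: 0.0
t 4.35 p [582.6 378.3  79.3] yline 37.2 | turn rad 0.003 | before [-9.  2. 65.] after [-9.  2. 65.] q7 0.09 w 43.2 grip 0.0 F [-0.3  0.1 -0.6]
```

```bash
python3 -m pendant '[[-0.009,0.002,0.02,0],[0,0,0.025,0],[0,0,0.02,0],[0,0,0,0],[0,0,0,0]]'; python3 -m pendant '[[0,0,0,0],[0,0,0,0],[0,0,0,0],[0,0,0,0],[0,0,0,0],[0,0,0,0],[0,0,0,0]]' 0 15; python3 -c "
from h import *
go(505.5,244.5,80,-6.6)"
```

```text
time: 4.77
ee_pos: [0.5898, 0.3723, 0.0143]
eef_rot: [0.445, 0.896, -0.001, -0.0]
ft_force: [0.9, -0.6, 0.5]
width: 0.0524
grip_force: 0.0
time: 5.35
ee_pos: [0.5903, 0.3727, 0.0157]
eef_rot: [0.445, 0.896, 0.0, 0.0]
ft_force: [-0.3, -0.5, 1.3]
width: 0.0219
grip_force: 15.0
t 5.35 p [590.3 372.7  15.7] yline 37.2 | turn rad 0.764 | before [ -51. -145.  -64.] after [-137.  -69.  -64.] q7 0.11 w 21.9 grip 15.0 F [-0.3 -0.5  1.3]
```

```bash
python3 -m pendant '[[0,0,-0.03,0],[0,0,-0.034,0.109],[0,0,0,0.109],[0,0,0,0.109],[0,0,0,0.109],[0,0,0,0.109],[0,0,0,0.109],[0,0,0,0.11]]'; python3 -m pendant '[[-0.034,-0.017,0,0],[-0.034,-0.017,0,0],[-0.034,-0.017,0,0],[-0.035,-0.018,0,0],[0,0,0,0],[0,0,0,0],[0,0,0,0]]'; python3 -c "
from h import *
go(505.5,244.5,20,-6.6)"
```

```text
time: 6.02
ee_pos: [0.5901, 0.3727, 0.0796]
eef_rot: [0.748, 0.663, 0.0, -0.0]
ft_force: [-0.1, 0.1, 0.7]
width: 0.022
grip_force: 15.0
time: 6.6
ee_pos: [0.5063, 0.2453, 0.0802]
eef_rot: [0.746, 0.665, 0.001, -0.0]
ft_force: [0.2, 0.8, -0.5]
width: 0.022
grip_force: 15.0
t 6.6 p [506.3 245.3  80.2] yline -6.6 | turn rad 0.001 | before [-1. -1. 60.] after [-1. -1. 60.] q7 -0.52 w 22.0 grip 15.0 F [ 0.2  0.8 -0.5]
```

```bash
python3 -m pendant '[[0,0,0.03,0],[0,0,0.02,0],[0,0,0.01,0],[0,0,0,0],[0,0,0,0]]'; python3 -m pendant '[[0,0,0,0],[0,0,0,0],[0,0,0,0]]' 0.4; python3 -m pendant '[[0,0,-0.02,0],[0,0,-0.04,0],[0,0,-0.04,0],[0,0,-0.01,0],[0,0,0,0]]' 0.7; python3 -c "
from h import *
c=r.camera('scene');cv2.imwrite('pics/e2.png',cv2.resize(c['img'][130:280,240:440,::-1],(800,600)))
go(657,70,140,-6.6)"
```

```text
time: 7.02
ee_pos: [0.5064, 0.2453, 0.0194]
eef_rot: [0.746, 0.666, -0.0, 0.0]
ft_force: [0.3, -0.9, -0.3]
width: 0.0216
grip_force: 15.0
time: 7.27
ee_pos: [0.5064, 0.2449, 0.0201]
eef_rot: [0.747, 0.665, 0.001, 0.0]
ft_force: [0.4, -0.4, 0.7]
width: 0.032
grip_force: 0.0
time: 7.68
ee_pos: [0.5081, 0.2456, 0.1339]
eef_rot: [0.747, 0.665, 0.004, 0.0]
ft_force: [0.4, 0.5, -0.3]
width: 0.0577
grip_force: 0.0
t 7.73 p [506.9 245.2 131.5] yline -6.6 | turn rad 0.0 | before [-157.  169.   -9.] after [-157.  169.   -9.] q7 -0.54 w 59.0 grip 0.0 F [-0.5  0.5 -0.5]
```

View pics/e2.png

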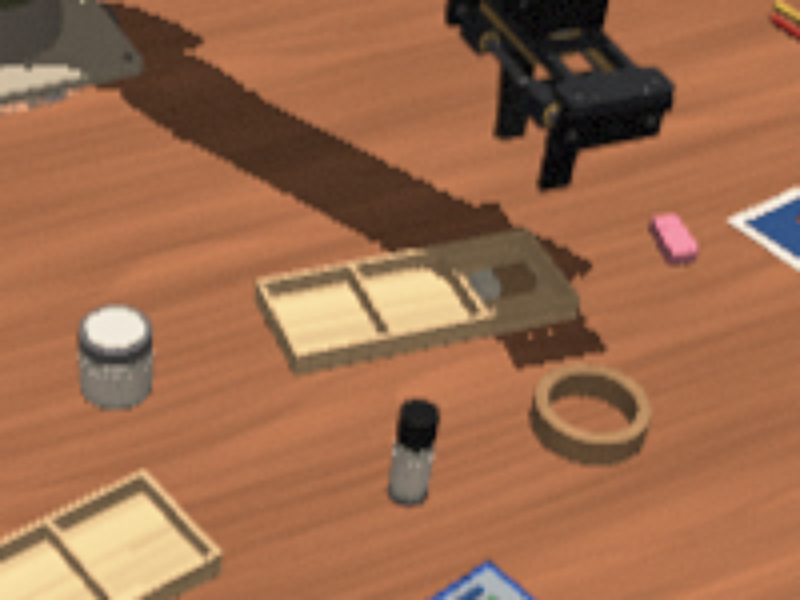

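The eraser lies in the +y end compartment, at about (500,283) in the crop. Next is the glue stick.

```bash
python3 -m pendant '[[-0.022,0.024,0,0],[-0.022,0.024,0,0],[-0.022,0.024,0,0],[-0.022,0.024,0,0],[-0.023,0.024,0,0],[-0.023,0.024,0,0],[-0.023,0.025,0,0],[0,0,0,0]]'; python3 -m pendant '[[0,0,0,0],[0,0,0,0]]'; python3 -c "
from h import *
c=r.camera('scene');cv2.imwrite('pics/g1.png',cv2.resize(c['img'][170:290,260:420,::-1],(800,600)))
go(657,70,50,-6.6)
for o in r.outline_of('glue_stick','scene'): print(o['score'],o['bbox'],ray(c,[o['bbox'][0],o['bbox'][1]],.038)*1000)"
```

```text
time: 8.4
ee_pos: [0.6579, 0.0611, 0.128]
eef_rot: [0.749, 0.662, -0.002, 0.002]
ft_force: [0.1, -1.1, 1.2]
width: 0.061
grip_force: 0.0
time: 8.57
ee_pos: [0.6551, 0.0694, 0.128]
eef_rot: [0.747, 0.665, -0.001, -0.001]
ft_force: [0.6, 0.3, 0.3]
width: 0.061
grip_force: 0.0
t 8.62 p [655.   70.2 128.4] yline -6.5 | turn rad 0.001 | before [-0.  2. 78.] after [-0.  2. 78.] q7 -0.12 w 61.0 grip 0.0 F [0.1 0.7 0.9]
0.7 [344.1, 245.1, 8.8, 27.5] [670.20126575  70.01658187  38.        ]
```

View pics/g1.png

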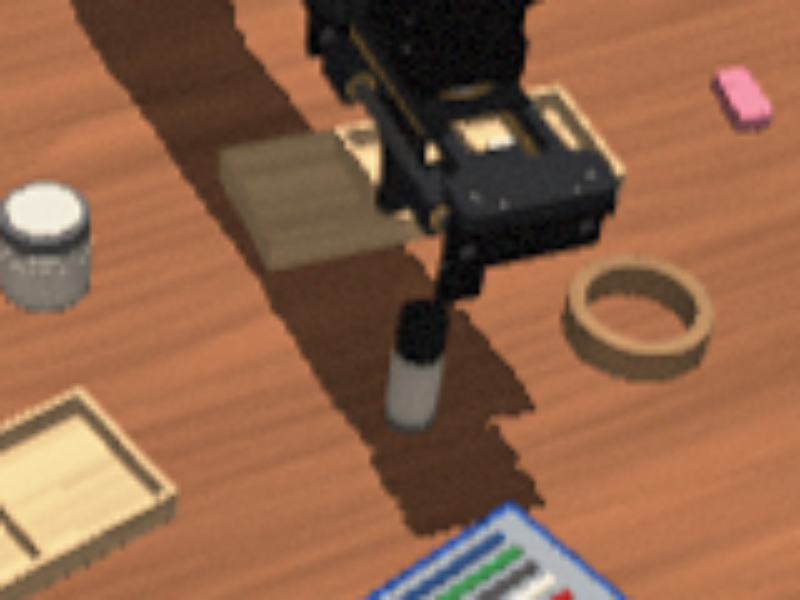

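The glue stick stands under the gripper at about (344,243) in the full picture. The two cameras disagree about x by 13 mm, so I'll check.

```bash
python3 -c "
from h import *
c=r.camera('scene');t=r.camera('top')
d=np.array(c['xyz'][:2]);
for uv,z,s in [((342,256),0,1),((344.7,229.8),.076,-1)]:
  p=ray(c,uv,z)[:2];u=(p-d)/np.linalg.norm(p-d);print(1000*(p+s*.013*u))
print(ray(t,(237.9,133.8),.076)*1000,ray(t,(241,143.3),0)*1000)
# crosscheck of cameras: pot and tool
for n,k in(('scene',c),('top',t)):
  M=R.from_quat(k['attitude']).as_matrix();q=np.array(k['camera_matrix'])@M.T@(np.array([.657,.07,.076])-k['xyz']);print(n,q[:2]/q[2])
"
```

```text
[662.3609541   74.74545635]
[663.99920325  68.99355223]
[657.77619722  70.45970392  76.        ] [655.99415724  71.50038381   0.        ]
scene [343.10504769 231.38486627]
top [238.0885235  134.13708723]
```

```bash
python3 -m pendant '[[0,0.004,0.02,0],[0,0,0.03,0],[0,0,0.028,0],[0,0,0,0],[0,0,0,0]]'; python3 -m pendant '[[0,0,0,0],[0,0,0,0],[0,0,0,0],[0,0,0,0],[0,0,0,0],[0,0,0,0],[0,0,0,0],[0,0,0,0]]' 0 12; python3 -c "
from h import *
go(488.5,97.5,100,-6.6)"
```

```text
time: 9.18
ee_pos: [0.6587, 0.0693, 0.0508]
eef_rot: [0.746, 0.666, -0.001, -0.001]
ft_force: [0.5, 0.2, 0.6]
width: 0.0606
grip_force: 0.0
time: 9.85
ee_pos: [0.6599, 0.0687, 0.0518]
eef_rot: [0.747, 0.665, 0.0, 0.0]
ft_force: [-0.9, -0.1, 1.9]
width: 0.0256
grip_force: 12.0
t 9.85 p [659.9  68.7  51.8] yline -6.6 | turn rad 0.0 | before [   9. -174.  -48.] after [   9. -174.  -48.] q7 -0.09 w 25.6 grip 12.0 F [-0.9 -0.1  1.9]
```

```bash
python3 -m pendant '[[0,0,-0.024,0],[0,0,-0.024,0],[0.001,-0.029,0,0],[0.002,-0.029,0,0],[0.002,-0.029,0,0],[0.002,-0.029,0,0],[0.002,-0.029,0,0],[0,-0.029,0,0]]'; python3 -m pendant '[[0,0,0,0],[0,0,0,0],[0,0,0,0]]'; python3 -c "
from h import *
go(488.5,97.5,56,-6.6)"
```

```text
time: 10.52
ee_pos: [0.4864, 0.098, 0.0993]
eef_rot: [0.746, 0.666, -0.0, -0.0]
ft_force: [-0.1, 0.3, 1.0]
width: 0.026
grip_force: 12.0
time: 10.77
ee_pos: [0.4886, 0.0977, 0.0999]
eef_rot: [0.747, 0.665, 0.001, 0.0]
ft_force: [0.6, -0.1, -0.4]
width: 0.0257
grip_force: 12.0
t 10.77 p [488.6  97.7  99.9] yline -6.6 | turn rad 0.0 | before [-0. -0. 44.] after [-0. -0. 44.] q7 -0.31 w 25.7 grip 12.0 F [ 0.6 -0.1 -0.4]
```

```bash
python3 -m pendant '[[0,0,0.02,0],[0,0,0.015,0],[0,0,0.008,0],[0,0,0,0],[0,0,0,0]]'; python3 -m pendant '[[0,0,0,0],[0,0,0,0],[0,0,0,0],[0,0,0,0]]' 1; python3 -m pendant '[[0,0,-0.03,0],[0,0,-0.04,0],[0,0,-0.02,0],[0,0,0,0],[0,0,0,0]]'; python3 -c "
from h import *
c=r.camera('scene');cv2.imwrite('pics/g2.png',cv2.resize(c['img'][150:270,240:400,::-1],(800,600)))
go(484.5,-68,36,-6.6)"
```

```text
time: 11.18
ee_pos: [0.4885, 0.0972, 0.0566]
eef_rot: [0.747, 0.665, -0.0, 0.0]
ft_force: [0.6, 0.3, -0.5]
width: 0.0256
grip_force: 12.0
time: 11.52
ee_pos: [0.4882, 0.0977, 0.057]
eef_rot: [0.747, 0.665, 0.0, 0.0]
ft_force: [0.5, 0.0, 0.4]
width: 0.0445
grip_force: 0.0
time: 11.93
ee_pos: [0.4887, 0.098, 0.1478]
eef_rot: [0.747, 0.665, 0.002, 0.0]
ft_force: [-0.1, 0.1, -1.3]
width: 0.0775
grip_force: 0.0
t 11.98 p [487.9  97.7 146.6] yline -6.6 | turn rad 0.0 | before [-165.   16.  110.] after [-165.   16.  110.] q7 -0.34 w 81.5 grip 0.0 F [-1.3 -0.5  0.1]
```

View pics/g2.png

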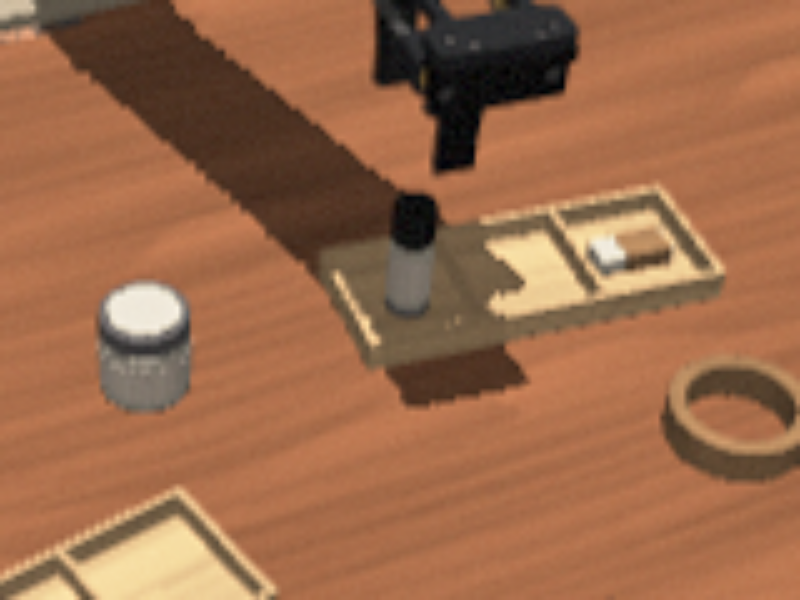

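The glue stick stands in the −y compartment and the eraser lies flat in the +y one. Next is the large pot.

```bash
python3 -m pendant '[[-0.033,0.003,0,0],[-0.033,0.003,0,0],[-0.033,0.003,0,0],[-0.033,0.004,0,0],[-0.033,0.004,0,0],[0,0,0,0],[0,0,0,0],[0,0,0,0]]'; python3 -m pendant '[[0,0,0.035,0],[0,0,0.035,0],[0,0,0.025,0],[0,0,0.015,0],[0,0,0,0],[0,0,0,0]]'; python3 -m pendant '[[0,0,0,0],[0,0,0,0],[0,0,0,0],[0,0,0,0],[0,0,0,0],[0,0,0,0],[0,0,0,0],[0,0,0,0]]' 0 25; python3 -c "
from h import *
go(497,171,150,-6.6)"
```

```text
time: 12.65
ee_pos: [0.4854, -0.0676, 0.1456]
eef_rot: [0.747, 0.665, -0.001, -0.001]
ft_force: [0.5, -0.4, -1.3]
width: 0.087
grip_force: 0.0
time: 13.15
ee_pos: [0.4854, -0.0672, 0.036]
eef_rot: [0.746, 0.666, -0.001, -0.001]
ft_force: [-0.2, -0.5, 0.7]
width: 0.087
grip_force: 0.0
time: 13.82
ee_pos: [0.4861, -0.0682, 0.0367]
eef_rot: [0.747, 0.665, 0.0, -0.0]
ft_force: [-0.6, 0.6, 3.1]
width: 0.0516
grip_force: 25.0
t 13.82 p [486.1 -68.2  36.7] yline -6.6 | turn rad 0.0 | before [ 239.  -17. -113.] after [ 239.  -17. -113.] q7 0.12 w 51.6 grip 25.0 F [-0.6  0.6  3.1]
```

```bash
python3 -m pendant '[[0,0,-0.03,0],[0,0,-0.04,0],[0,0,-0.04,0],[0,0,0,0],[0,0,0,0]]'; python3 -m pendant '[[0.034,-0.002,0,0],[0.034,-0.002,0,0],[0.034,-0.002,0,0],[0.034,-0.003,0,0],[0.034,-0.003,0,0],[0.034,-0.003,0,0],[0.035,-0.002,0,0],[0,0,0,0]]'; python3 -m pendant '[[0,0,0,0],[0,0,0,0]]'; python3 -c "
from h import *
go(497,171,41,-6.6)"
```

```text
time: 14.23
ee_pos: [0.4872, -0.0681, 0.1484]
eef_rot: [0.747, 0.665, 0.002, 0.001]
ft_force: [-0.1, 1.6, -1.8]
width: 0.0514
grip_force: 25.0
time: 14.9
ee_pos: [0.4946, 0.1786, 0.1446]
eef_rot: [0.744, 0.669, -0.001, -0.001]
ft_force: [-1.1, 0.0, -1.3]
width: 0.0513
grip_force: 25.0
time: 15.07
ee_pos: [0.4958, 0.1701, 0.1451]
eef_rot: [0.747, 0.665, -0.001, -0.0]
ft_force: [1.4, -1.0, -0.8]
width: 0.0513
grip_force: 25.0
t 15.07 p [495.8 170.1 145.1] yline -6.6 | turn rad 0.0 | before [  1.   1. 104.] after [  1.   1. 104.] q7 -0.45 w 51.3 grip 25.0 F [ 1.4 -1.  -0.8]
```

```bash
python3 -m pendant '[[0.001,0.001,0.035,0],[0,0,0.035,0],[0,0,0.02,0],[0,0,0.01,0],[0,0,0.004,0],[0,0,0,0],[0,0,0,0]]'; python3 -m pendant '[[0,0,0,0],[0,0,0,0],[0,0,0,0],[0,0,0,0]]' 0.85; python3 -m pendant '[[0,0,-0.03,0],[0,0,-0.04,0],[0,0,-0.035,0],[0,0,0,-0.105],[0,0,0,-0.105],[0,0,0,-0.104],[0,0,0,0]]'; python3 -c "
from h import *
c=r.camera('scene');cv2.imwrite('pics/l2.png',cv2.resize(c['img'][150:270,240:400,::-1],(800,600)))
go(419,-339,26,11.4)"
```

```text
time: 15.65
ee_pos: [0.4985, 0.1717, 0.0436]
eef_rot: [0.747, 0.665, 0.001, 0.0]
ft_force: [-0.1, 0.6, 0.0]
width: 0.0515
grip_force: 25.0
time: 15.98
ee_pos: [0.4979, 0.1722, 0.0431]
eef_rot: [0.747, 0.665, 0.001, 0.0]
ft_force: [0.2, 0.6, -0.7]
width: 0.0694
grip_force: 0.0
time: 16.57
ee_pos: [0.4977, 0.1721, 0.148]
eef_rot: [0.631, 0.775, 0.0, 0.0]
ft_force: [-0.6, -0.2, 0.4]
width: 0.0737
grip_force: 0.0
t 16.62 p [497.6 172.  147.8] yline 11.3 | turn rad -0.002 | before [-486. -177.  122.] after [-485. -178.  122.] q7 -0.15 w 74.1 grip 0.0 F [-0.5 -0.2 -0.1]
```

View pics/l2.png

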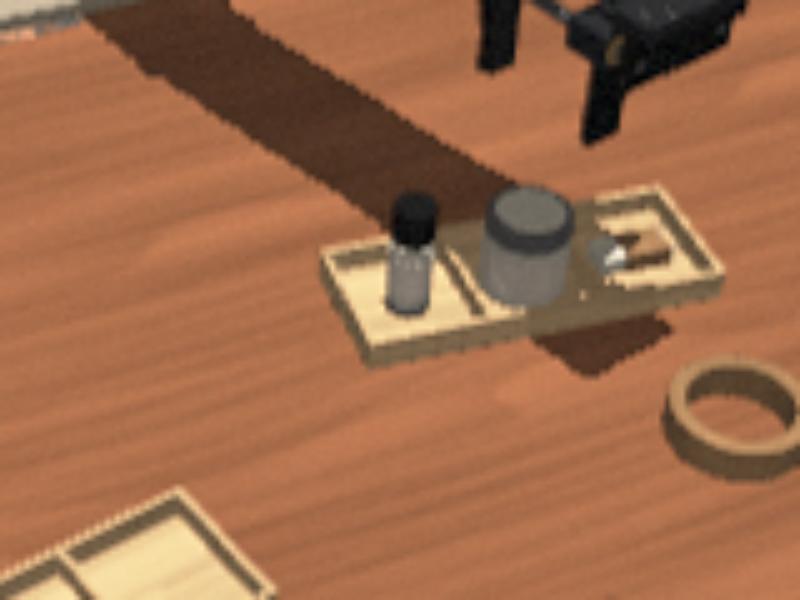

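The large pot stands in the middle compartment at (527,245). Next is the white small pot.

```bash
python3 -m pendant '[[-0.034,-0.012,0,0],[-0.035,-0.013,0,0],[-0.035,-0.013,0,0],[-0.035,-0.013,0,0],[-0.035,-0.013,0,0],[-0.035,-0.013,0,0],[-0.035,-0.013,0,0],[-0.034,-0.012,0,0]]' 0.75; python3 -m pendant '[[-0.035,-0.013,0,0],[-0.035,-0.013,0,0],[-0.035,-0.013,0,0],[-0.035,-0.013,0,0],[-0.035,-0.013,0,0],[-0.032,-0.010,0,0],[0,0,0,0],[0,0,0,0]]';  python3 -m pendant '[[0,0,0.03,0],[0,0,0.02,0],[0,0,0,0],[0,0,0,0]]'; python3 -c "
from h import *
c=r.camera('scene');cv2.imwrite('pics/s1.png',cv2.resize(c['img'][180:270,120:240,::-1],(800,600)))
go(419,-339,26,11.4)"
```

```text
time: 17.28
ee_pos: [0.4518, -0.1226, 0.1477]
eef_rot: [0.635, 0.772, 0.0, 0.0]
ft_force: [0.4, -0.5, -0.0]
width: 0.0652
grip_force: 0.0
time: 17.95
ee_pos: [0.4188, -0.3405, 0.1474]
eef_rot: [0.636, 0.771, -0.001, -0.0]
ft_force: [1.3, 0.8, -0.4]
width: 0.0652
grip_force: 0.0
time: 18.28
ee_pos: [0.4199, -0.3372, 0.0972]
eef_rot: [0.634, 0.774, -0.0, -0.001]
ft_force: [0.1, 0.2, 0.2]
width: 0.0653
grip_force: 0.0
t 18.33 p [ 420.5 -337.9   98.3] yline 11.4 | turn rad -0.0 | before [-1. -2. 72.] after [-1. -2. 72.] q7 1.04 w 65.4 grip 0.0 F [ 0.4 -0.2  1.2]
```

View pics/s1.png

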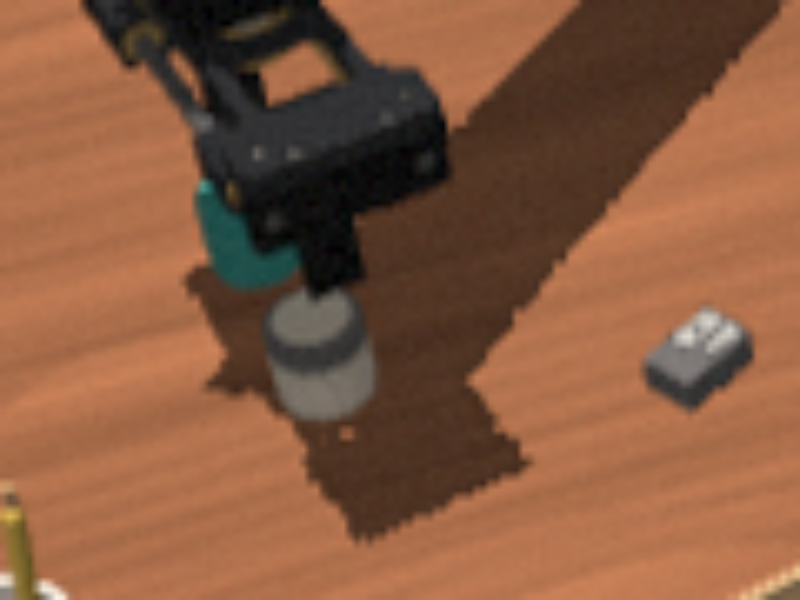

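```bash
python3 -c "
from h import *
c=r.camera('scene');print(ray(c,(167.2,226.9),.04)*1000, ray(c,(168.5,232),.02)*1000)
go(421,-339,26,11.4)"
```

```text
[ 420.62138624 -335.77946095   40.        ] [ 419.8467052  -335.66642163   20.        ]
t 18.38 p [ 420.8 -338.3   98.8] yline 11.4 | turn rad -0.0 | before [-1. -0. 73.] after [-1. -0. 73.] q7 1.04 w 65.7 grip 0.0 F [ 0.2 -0.2  1.2]
```

```bash
python3 -m pendant '[[0.001,0,0.03,0],[0,0,0.027,0],[0,0,0.015,0],[0,0,0,0],[0,0,0,0]]'; python3 -m pendant '[[0,0,0,0],[0,0,0,0],[0,0,0,0],[0,0,0,0],[0,0,0,0],[0,0,0,0],[0,0,0,0],[0,0,0,0]]' 0 20; python3 -c "
from h import *
go(650.3,-193.3,100,11.4)
go(635.7,-120.7,100,11.4)"
```

```text
time: 18.8
ee_pos: [0.4202, -0.3376, 0.0265]
eef_rot: [0.633, 0.774, 0.0, 0.0]
ft_force: [-0.1, -0.1, 0.9]
width: 0.0654
grip_force: 0.0
time: 19.47
ee_pos: [0.42, -0.3376, 0.026]
eef_rot: [0.633, 0.774, 0.0, 0.0]
ft_force: [-1.6, 1.7, 5.4]
width: 0.0392
grip_force: 20.0
t 19.47 p [ 420.  -337.6   26. ] yline 11.4 | turn rad 0.0 | before [ 96. 254. -74.] after [ 96. 254. -74.] q7 1.11 w 39.2 grip 20.0 F [-1.6  1.7  5.4]
t 19.47 p [ 420.  -337.6   26. ] yline 11.4 | turn rad 0.0 | before [170. 254. -74.] after [170. 254. -74.] q7 1.11 w 39.2 grip 20.0 F [-1.6  1.7  5.4]
```

```bash
python3 -m pendant '[[0,0,-0.03,0],[0,0,-0.034,0],[0,0,-0.01,0],[0,0,0,0]]'; python3 -m pendant '[[0.012,0.031,0,0],[0.012,0.032,0,0],[0.012,0.032,0,0],[0.012,0.032,0,0],[0.012,0.032,0,0],[0.012,0.032,0,0],[0.012,0.032,0,0],[0.012,0.031,0,0]]';  python3 -m pendant '[[0,0,0,0],[0,0,0,0],[0,0,0,0]]'; python3 -c "
from h import *
go(650.3,-193.3,30,11.4)"
```

```text
time: 19.8
ee_pos: [0.4211, -0.3385, 0.1021]
eef_rot: [0.633, 0.774, 0.001, 0.002]
ft_force: [0.5, -0.2, -0.7]
width: 0.0393
grip_force: 20.0
time: 20.47
ee_pos: [0.6506, -0.1914, 0.0976]
eef_rot: [0.633, 0.774, -0.0, -0.001]
ft_force: [0.6, -0.2, -0.9]
width: 0.0395
grip_force: 20.0
time: 20.72
ee_pos: [0.6488, -0.1936, 0.098]
eef_rot: [0.634, 0.774, -0.001, -0.001]
ft_force: [-0.1, 0.1, -0.5]
width: 0.0398
grip_force: 20.0
t 20.72 p [ 648.8 -193.6   98. ] yline 11.4 | turn rad -0.0 | before [-0.  2. 68.] after [-0.  2. 68.] q7 0.71 w 39.8 grip 20.0 F [-0.1  0.1 -0.5]
```

```bash
python3 -m pendant '[[0,0.001,0.03,0],[0,0,0.022,0],[0,0,0.01,0],[0,0,0.005,0],[0,0,0,0],[0,0,0,0]]'; python3 -m pendant '[[0,0,0,0],[0,0,0,0],[0,0,0,0]]' 0.52; python3 -m pendant '[[0,0,-0.02,0],[0,0,-0.04,0],[0,0,-0.03,0],[0,0,0,0],[0,0,0,0]]'; python3 -m pendant '[[0,0,0,0]]' 0.65;  python3 -c "
from h import *
c=r.camera('scene');cv2.imwrite('pics/s2.png',cv2.resize(c['img'][210:330,180:340,::-1],(800,600)))
go(472.5,-195.5,100,30)"
```

```text
time: 21.22
ee_pos: [0.6509, -0.1937, 0.0335]
eef_rot: [0.634, 0.774, 0.0, 0.0]
ft_force: [1.0, -0.1, -0.9]
width: 0.0397
grip_force: 20.0
time: 21.47
ee_pos: [0.6513, -0.1931, 0.0336]
eef_rot: [0.633, 0.774, 0.0, 0.001]
ft_force: [-1.0, -0.6, -1.1]
width: 0.0447
grip_force: 0.0
time: 21.88
ee_pos: [0.652, -0.1934, 0.1251]
eef_rot: [0.633, 0.774, 0.001, 0.002]
ft_force: [-0.5, 1.0, -0.6]
width: 0.0455
grip_force: 0.0
time: 21.97
ee_pos: [0.6506, -0.1927, 0.1223]
eef_rot: [0.633, 0.774, 0.0, -0.0]
ft_force: [0.6, 0.1, -0.4]
width: 0.0473
grip_force: 0.0
t 22.02 p [ 650.2 -192.5  121.5] yline 11.4 | turn rad -0.324 | before [  32. -175.   22.] after [  86. -155.   22.] q7 0.7 w 50.2 grip 0.0 F [-0.5  0.4 -1.3]
```

View pics/s2.png

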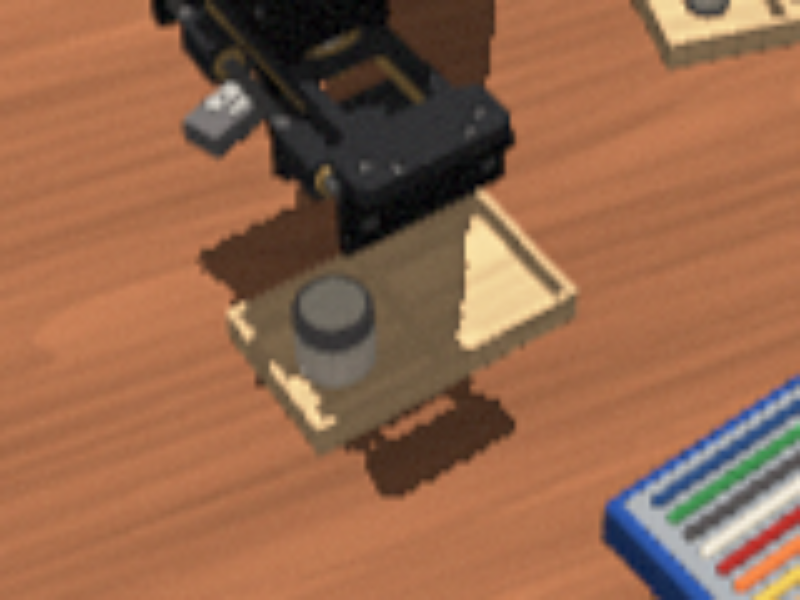

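The small pot stands in the tray's −y compartment at (335,330). The sharpener is last.

```bash
python3 -m pendant '[[0.006,-0.029,0,0],[0.006,-0.029,0,0],[0.005,-0.029,0,0],[0.005,-0.029,0,0],[0.005,-0.029,0,0],[0.005,-0.03,0,0],[0,0,0.01,0],[0,0,0.02,0]]'; python3 -m pendant '[[0,0,0,-0.108],[0,0,0,-0.108],[0,0,0,-0.108],[0,0,0,0],[0,0,0,0]]'; python3 -c "
from h import *
c=r.camera('scene');cv2.imwrite('pics/p1.png',cv2.resize(c['img'][190:280,160:280,::-1],(800,600)))
go(472.5,-195.5,18,30)"
```

```text
time: 22.68
ee_pos: [0.4726, -0.1961, 0.0932]
eef_rot: [0.634, 0.774, 0.002, 0.001]
ft_force: [1.4, -0.6, 0.9]
width: 0.0566
grip_force: 0.0
time: 23.1
ee_pos: [0.4724, -0.1961, 0.0918]
eef_rot: [0.502, 0.865, -0.0, -0.001]
ft_force: [-0.3, 0.4, -0.8]
width: 0.0568
grip_force: 0.0
t 23.15 p [ 472.6 -196.1   91.9] yline 29.7 | turn rad -0.004 | before [ 0.  0. 74.] after [ 0.  0. 74.] q7 1.01 w 56.7 grip 0.0 F [ 0.8  0.7 -0.5]
```

View pics/p1.png

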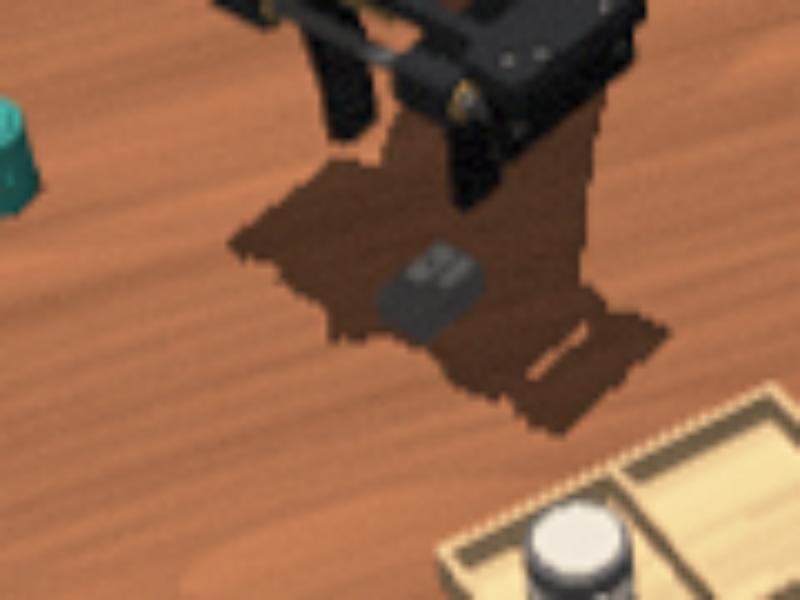

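The open fingers straddle the sharpener squarely, at (432,290) in the crop.

```bash
python3 -m pendant '[[0,0,0.03,0],[0,0,0.03,0],[0,0,0.015,0],[0,0,0,0],[0,0,0,0]]'; python3 -m pendant '[[0,0,0,0],[0,0,0,0],[0,0,0,0],[0,0,0,0],[0,0,0,0],[0,0,0,0],[0,0,0,0],[0,0,0,0]]' 0 15; python3 -c "
from h import *
go(635.7,-120.7,100,11.4)"
```

```text
time: 23.57
ee_pos: [0.4723, -0.1963, 0.0172]
eef_rot: [0.501, 0.865, -0.001, -0.001]
ft_force: [0.3, 0.3, -0.3]
width: 0.0566
grip_force: 0.0
time: 24.23
ee_pos: [0.4731, -0.1961, 0.0178]
eef_rot: [0.5, 0.866, 0.0, 0.0]
ft_force: [-0.7, 1.0, 6.0]
width: 0.0259
grip_force: 15.0
t 24.23 p [ 473.1 -196.1   17.8] yline 30.0 | turn rad 0.324 | before [-16. 179. -82.] after [ 42. 174. -82.] q7 1.11 w 25.9 grip 15.0 F [-0.7  1.   6. ]
```

```bash
python3 -m pendant '[[0,0,-0.022,0],[0,0,-0.03,0.108],[0,0,-0.03,0.108],[0,0,0,0.108],[0,0,0,0]]'; python3 -m pendant '[[0.007,0.029,0,0],[0.007,0.029,0,0],[0.007,0.029,0,0],[0.007,0.029,0,0],[0.007,0.029,0,0],[0.007,0.029,0,0],[0,0,0,0],[0,0,0,0]]'; python3 -c "
from h import *
go(635.7,-120.7,22,11.4)"
```

```text
time: 24.65
ee_pos: [0.4738, -0.1962, 0.1008]
eef_rot: [0.635, 0.772, 0.001, 0.001]
ft_force: [-1.3, -0.4, -0.8]
width: 0.0259
grip_force: 15.0
time: 25.32
ee_pos: [0.6352, -0.1194, 0.0974]
eef_rot: [0.631, 0.776, -0.001, -0.001]
ft_force: [-0.3, -0.5, -0.2]
width: 0.0258
grip_force: 15.0
t 25.32 p [ 635.2 -119.4   97.4] yline 11.7 | turn rad 0.006 | before [-1.  0. 75.] after [-1.  0. 75.] q7 0.61 w 25.8 grip 15.0 F [-0.3 -0.5 -0.2]
```

```bash
python3 -m pendant '[[-0.001,0,0.03,0],[0,0,0.025,0],[0,0,0.012,0],[0,0,0.007,0],[0,0,0,0],[0,0,0,0]]'; python3 -m pendant '[[0,0,0,0],[0,0,0,0],[0,0,0,0]]' 0.42; python3 -m pendant '[[0,0,-0.02,0],[0,0,-0.04,0],[0,0,-0.04,0],[0,-0.04,-0.02,0],[0,-0.04,-0.02,0],[0,-0.04,-0.02,0],[0,-0.04,0,0],[0,0,0,0]]'; python3 -m pendant '[[0,-0.04,0,0],[0,-0.04,0,0],[0,0,0,0],[0,0,0,0],[0,0,0,0]]';  python3 -c "
from h import *
c=r.camera('scene');cv2.imwrite('pics/f.png',cv2.resize(c['img'][170:310,220:410,::-1],(800,590),interpolation=cv2.INTER_CUBIC))
s=r.read_state();print(s['ft_force'],np.abs(s['joint_vel']).max())"
```

```text
time: 25.82
ee_pos: [0.6354, -0.1221, 0.0262]
eef_rot: [0.633, 0.774, 0.0, 0.0]
ft_force: [-0.0, 0.1, 0.8]
width: 0.0253
grip_force: 15.0
time: 26.07
ee_pos: [0.636, -0.1217, 0.0266]
eef_rot: [0.633, 0.774, 0.001, 0.001]
ft_force: [0.4, 0.8, 0.2]
width: 0.0347
grip_force: 0.0
time: 26.73
ee_pos: [0.4802, -0.1545, 0.182]
eef_rot: [0.636, 0.772, 0.002, -0.002]
ft_force: [-0.1, -0.8, -0.5]
width: 0.0368
grip_force: 0.0
time: 27.15
ee_pos: [0.4097, -0.1669, 0.1821]
eef_rot: [0.633, 0.774, 0.001, 0.0]
ft_force: [1.2, 0.4, 1.5]
width: 0.0368
grip_force: 0.0
[ 0.81784427  1.26466863 -0.14126443] 0.03604056057465239
```

View pics/f.png

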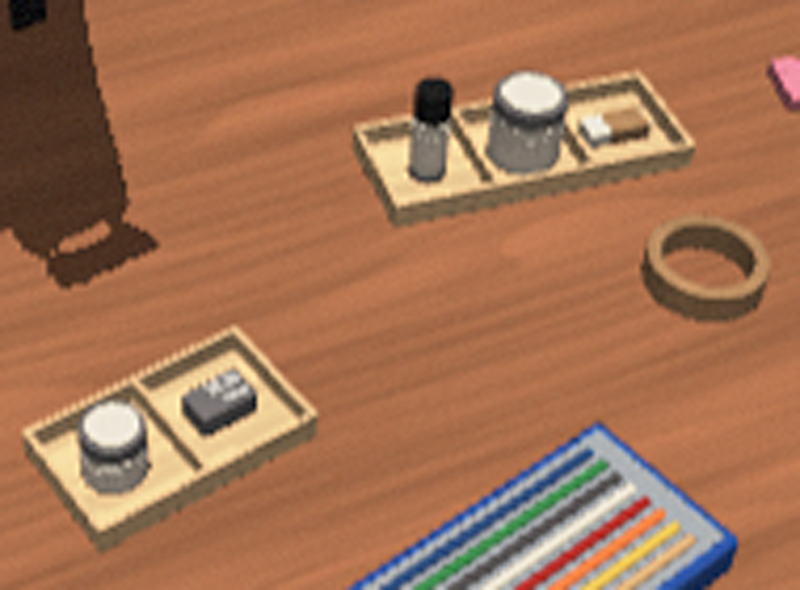

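All five items are in their own compartments, flat or upright: glue stick at (428,150), large pot at (527,120), eraser at (615,127), small pot at (113,445) and sharpener at (220,400). The arm is clear, so I'm handing in.

```bash
python3 -c "
from bench import r
print(r.close_job())"
```

```text
the job is handed in; nothing more can be done
None
```

Both art kits are made up and handed in at about 27 s on the robot's clock; the last picture showed all five items in their own compartments, and I left the tape roll, pencil mug and look-alikes alone.

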